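# Line up two drill-guide bushings with the set-up pin and hold it there

## Task

Take the red-headed set-up pin out of its grey holder and press down the raised front tab of the orange dust cover with the pin's tip, against its stiff hinge until the cover is fully open; keep the gripper itself off the cover. Then thread the pin down through the brass bushing of the blue sliding upper arm, bring that arm sideways with it until it stands over the fixed lower bushing, and thread the pin on through the lower one until its tip sticks out well below it without touching the base plate. Finish holding the pin by its head there, upright and still, so that the slide can be clamped, and leave the other things on the bench alone.

Things in the scene. Friction and masses are not known exactly. Their poses are not given: they have to be found in the camera images.
- jig: Drill-guide jig, fixed, 125 x 130 x 115 mm: dark base plate (top 10 mm above the bench), aluminium column at the back, two blue arms jutting forward, one above the other, each with a vertical brass bushing. Origin on the underside, straight below the lower bushing; z up, +x toward the column, y along the slide. Base x -55..+70, y -65..+65 mm; column behind x = +48 mm, 102 mm high.
- lower_bush (a point): Centre of the mouth (top) of the fixed lower bushing, 58 mm above the bench. Bore 12 mm in diameter, widening to about 18 mm over the last 5 mm at the mouth; the bushing is 16 mm long (underside 42 mm above the bench, 32 mm above the base plate).
- upper_bush (a point): Centre of the mouth (top) of the upper bushing, 98 mm above the bench; same bushing as the lower one (12 mm bore, flared mouth, 16 mm long, underside 82 mm above the bench). It travels with the carriage along the jig's y only, with the same x as the lower bushing. Axes as the jig's.
- carriage (a joint): Slide of the upper blue arm along the jig's y (m): 0 = upper bushing exactly over the lower one; travel -0.012 to +0.030; starts between +0.010 and +0.026. Light friction, about 1.2 N; it stays where it is left and is carried along by the pin in its bushing.
- cover (a joint): Hinge of the orange dust cover on the carriage (rad): 0 = shut over the upper bushing (start), 1.4 = fully open (stop), standing up in front of it. A snug, stiff hinge, about 0.09 N m: it stays wherever it is left. Hinge line along the jig's y, 30 mm in front (-x) of the upper bushing's axis, 103 mm above the bench. Open, it stands up to 145 mm above the bench.
- flap_pad (a point): Point to press, on the upper face of the cover's front tab, 30 mm in front (-x) of the hinge; turns with the cover. The tab is 26 mm wide, 40 mm long, sloping up and forward 34 degrees while shut, down 46 degrees when open. Shut, the point is 54 mm in front of the upper bushing's axis, 121 mm above the bench; open, 50 mm in front, 82 mm above. Pressing takes 3 to 6 N.
- flap: The orange dust cover itself: cover plate 41 x 26 x 3 mm over the bushing and front tab 40 x 26 x 3 mm. Origin on the hinge line; as jig axes while shut.
- pin: Set-up pin, loose, 176 mm long, about 100 g: steel shank 10 mm in diameter, 140 mm long, chamfered tip; red square head 16 x 16 mm, 34 mm tall (140 to 174 mm from the tip). Origin at the centre of the tip, z along the pin toward the head, x and y square to the head's flats. It stands upright in its holder, tip 8 mm above the bench (head 148 to 182 mm above it).
- pin_head (a point): Centre of the pin's red head, 157 mm from the tip along the pin's z.
- holder: Grey plastic block fixed to the bench, 60 x 60 x 45 mm, with a round 11.6 mm hole 37 mm deep in which the pin stands. Origin under its centre, on the bench.
- jar: Bystander: screw jar with a red lid, 41 x 41 x 34 mm, loose. Origin at its underside.
- tin: Bystander: round white flux tin, 49 x 49 x 18 mm, loose. Origin at its underside.
- trafo: Bystander: yellow and grey transformer, 33 x 58 x 34 mm, loose. Origin at its underside.
- sink: Bystander: finned aluminium heatsink, 40 x 40 x 20 mm, loose. Origin at its underside.
Things that resemble listed ones, but are neither listed nor needed, are in the scene too. There is more than one size of the pin; the job needs the larger.

How it is judged (in metres and radians):
On the way, in this order (a step that is already met when the one before it is completed fails the run):
1. the pin is pressing the dust cover open (value of joint cover above 0.25 rad and contact force between pin and flap above 0.5 N), for 0.04 s.
2. the dust cover stands open (value of joint cover above 1.15 rad), for 0.1 s.
3. the pin is through the upper bushing, its tip below it (x of upper_bush in the frame of pin between -0.004 and 0.004 m and y of upper_bush in the frame of pin between -0.004 and 0.004 m and z of upper_bush in the frame of pin above 0.018 m), for 0.1 s.
At the end, for the whole second after the job is handed in: The fingers grip the still pin (over 2 N); its axis lies within 4 mm of both bushing mouths' centres and 0.09 rad of upright; its tip is 11.5 to 39 mm above the bench, so out below the lower bushing and off the base plate; carriage within 5 mm of 0; cover over 1.05 rad (x of upper_bush in the frame of pin between -0.004 and 0.004 m and y of upper_bush in the frame of pin between -0.004 and 0.004 m and x of lower_bush in the frame of pin between -0.004 and 0.004 m and y of lower_bush in the frame of pin between -0.004 and 0.004 m and z of pin in the frame of jig between 0.0115 and 0.039 m and value of joint carriage between -0.005 and 0.005 m and angle between the z axis of pin and the z axis of jig, either way round below 0.09 rad and value of joint cover above 1.05 rad and contact force between the fingers and pin above 2 N and linear speed of pin below 0.02 m/s); the arm keeps its last pose, push and grip.
It fails at once if the gripper or arm touched the dust cover (contact force between any of the fingers, the arm and flap above 1 N).
It fails at once if another thing on the bench was moved more than 30 mm (distance of any of jar, tin, trafo, sink from where it was at the start of the episode above 0.03 m).
It also fails if it takes over 50 s, if anything falls off the work surface, if the arm or the gripper's body presses on something with over 40 N, if the wrist force passes 120 N, or if a joint passes its speed limit or range.

## Robot

A 6-joint arm with a two-finger parallel gripper is mounted at the origin on a cart in front of the work surface, level with it; the furniture and walls round the work are solid. World frame = base frame: x ahead of the robot, y to its left, z up, the work surface at z = 0. Lengths are in m, angles in degrees, forces in N, time in s.
With the tool pointing down it reaches from about 0.4 to 0.825 m from the base axis. Payload 7 kg.
Tool frame: the origin (TCP) lies midway between the tips of the shut fingers; the grasp point (between the pads) lies 19 mm behind it; z points along the fingers, y is the line along which they close (so a half turn about z gives the same grasp; the last joint's range is limited). The gripper opens to 88 mm and grips with 3 to 60 N. Pads are 19 mm wide; open, the fingers measure 130 mm over their backs; the gripper's body (78 mm by 193 mm) begins 47 mm behind the grasp point.
Start: joints at [-50.185, 20.546, 0.682, 0, -70.136, -16.507], TCP at [0.267, -0.62, 0.227] pointing down, gripper open.
Joint ranges: [-176.03, 176.03], [-82.01, 121.73], [-58.28, 71.71], [-173.87, 95.51], [-174.79, -0.11], [-173.66, 173.66]. Speed limits (degrees/s): [136.94, 136.94, 172.46, 180, 180, 180].

## Interface

Orientations are given as [roll, pitch, yaw] about the fixed x, y, z axes, in that order (R = Rz(yaw) Ry(pitch) Rx(roll)).
In Python, from plant import telemetry, viewer, workorder gives the robot as it stands. The module is installed in compiled form; this text tells all that it offers.
- The arm moves only by the tool carry_out, never from a script. Its argument "rows" is a list of rows, each a list of 6 numbers: the shift along the tool's x, y, z in m, then the turn, a rotation vector about the tool's x, y, z in rad. In form: [[tx, ty, tz, ax, ay, az], ...]. A call has 1 to 8 rows; each row is the pose to reach, as a shift and turn from the pose commanded when the call began, along the tool's axes at that moment; what a row does not reach only later rows make up. A row lasts 1/8 s, in which the tool goes at most 62.5 mm and 10.7 degrees, less where a joint would pass 70% of its speed; a pose out of reach is approached as far as the arm can. A call with a gripper value outside its range is refused whole. "grip" is the gripper's target within -1 to 1 (fully open at 1, half-way at 0, shut at -1), set as the call begins (left out, the last holds). The fingers move at their own pace and stop on an object; the grip force is fixed at half the most. Time passes only in rows, so rows that repeat a pose let the fingers close. It gives the time, the measured TCP pose, the force, the opening and the grip force at its end, in the units of the state.
- telemetry.get_obs(): the state, without advancing time (a new reading comes with each control period).
- viewer.snapshot(name): name is "scene" or "top" or "wrist"; returns the picture (480x640x3 uint8, red, green, blue); there is no depth.
- viewer.camera_info(name): a dict with "intrinsics" (3x3 intrinsics, pixels), "k1" (the pictures are not rectified: a ray, as slopes to the right and down, at radius r is drawn at 1 + k1 r^2 times it, then the intrinsics apply), "extrinsics" (4x4, takes a point from camera to world coordinates); the wrist camera has in their place "tool_from_camera" (4x4, takes a point from camera to tool coordinates, whose origin is the TCP and whose axes are the flange's). Camera axes: x right, y down, z forward; pixel columns grow to the right and rows downward; lengths in m; the calibration is good to about 2 mm. A picture is of the moment at which its call begins: read the wrist's pose just before it. camera_info takes no time and is no camera call.
- workorder.close_job(): hands the job in; it is judged then, once.
The state is a dict: "clock": time; "joint_pos": joint angles; "qvel": joint speeds; "tau": joint torques, N m; "tool_pos": TCP position; "orientation": TCP orientation; "force": force on the tool from outside, world axes, zero at the start; "moment": the same for the moment, N m; "opening": finger opening in m; "gripper_force": force on a finger pad.
Only numpy, scipy, OpenCV 4.12 (cv2) and the standard library are available. Lean on these libraries where they do the work, as an engineer would, in place of code of your own. Each camera call takes 0.05 s, during which the arm holds its last target. There are 200 camera calls.

## Working session

There is one attempt and no reset: what is moved stays moved. The work goes in short steps, Python scripts to look and compute and a tool call to move; the robot and the scene stay as the last step left them, time stands still between calls to the robot, and variables do not carry over. Pictures are saved under pics/ and viewed, at most 12 in all, crops included, and the job is handed in when it is done.

Besides the shell and the picture viewer there is one more tool, called in YAML: its name, and indented under it one key for each argument. carry_out: Moves the arm, as the interface text tells. Its arguments: {"type":"object","properties":{"rows":{"type":"array"},"grip":{"type":"number"}},"required":["rows"]}

```bash
mkdir -p pics; cat > h.py <<'E'
import numpy as np, cv2
from plant import telemetry, viewer, workorder
from scipy.spatial.transform import Rotation as R
def tool():
    o=telemetry.get_obs(); T=np.eye(4); T[:3,:3]=R.from_euler('xyz',o['orientation'],degrees=True).as_matrix(); T[:3,3]=o['tool_pos']; return T
def ext(n,T=None):
    i=viewer.camera_info(n)
    return np.array(i['extrinsics']) if 'extrinsics' in i else T@np.array(i['tool_from_camera'])
def ray(n,uv,T=None):
    i=viewer.camera_info(n);K=np.array(i['intrinsics']);E=ext(n,T)
    p=cv2.undistortPoints(np.array([[uv]],float),K,np.array([i['k1'],0,0,0.]))[0,0]
    # k1 model identical to OpenCV radial
    d=E[:3,:3]@np.array([p[0],p[1],1.]);return E[:3,3],d
def onz(n,uv,z,T=None):
    c,d=ray(n,uv,T);return c+d*(z-c[2])/d[2]
def proj(n,P,T=None):
    i=viewer.camera_info(n);K=np.array(i['intrinsics']);E=np.linalg.inv(ext(n,T))
    return cv2.projectPoints(np.atleast_2d(np.array(P,float)),cv2.Rodrigues(E[:3,:3])[0],E[:3,3],K,np.array([i['k1'],0,0,0.]))[0][:,0]
def snap(n,f):
    im=viewer.snapshot(n);cv2.imwrite('pics/'+f,im[:,:,::-1]);return im
def tri(a,b):
    (c1,d1),(c2,d2)=a,b
    A=np.array([d1,-d2]).T;s=np.linalg.lstsq(A,c2-c1,rcond=None)[0]
    p,q=c1+s[0]*d1,c2+s[1]*d2;return (p+q)/2,np.linalg.norm(p-q)
E
python3 - <<'E'
from h import *
o=telemetry.get_obs();print(o)
snap('scene','s0.png');snap('top','t0.png')
for n in('scene','top','wrist'):print(n,viewer.camera_info(n))
E
```

```text
{'clock': 0.0, 'joint_pos': array([-5.01831714e+01,  2.05905433e+01,  6.34137455e-01, -1.93730861e-02,
       -7.01354008e+01, -1.65050095e+01]), 'qvel': array([ 0.02277783, -0.05737638,  0.04387239,  0.01050693, -0.10853225,
       -0.00822079]), 'tau': array([ 1.42088484e-03, -5.82714593e+01,  2.93060911e+01,  6.99731067e+00,
        6.72025941e-03, -2.31981066e-04]), 'tool_pos': array([ 0.26688234, -0.61947369,  0.22563786]), 'orientation': array([ 1.79906802e+02, -8.62304764e-03, -1.56694771e+02]), 'force': array([-0.23674562,  0.15307461, -0.26960812]), 'moment': array([-0.08391703, -0.01541568,  0.06100425]), 'gripper_force': 0.0, 'opening': 0.08779379203864003}
scene {'intrinsics': array([[588.071374  ,   0.        , 320.0593074 ],
       [  0.        , 588.071374  , 235.98567609],
       [  0.        ,   0.        ,   1.        ]]), 'k1': -0.0966814137610492, 'extrinsics': array([[-0.80134807, -0.34631388,  0.4877581 ,  0.06300614],
       [-0.59794716,  0.48735544, -0.636352  ,  0.71762525],
       [-0.01733403, -0.80159302, -0.59761874,  0.6896762 ],
       [ 0.        ,  0
[... 463 characters left out ...]
-01, -9.87894828e-01,
         1.10565105e+00],
       [ 0.00000000e+00,  0.00000000e+00,  0.00000000e+00,
         1.00000000e+00]])}
wrist {'intrinsics': array([[383.24464894,   0.        , 321.94448444],
       [  0.        , 383.24464894, 244.84159373],
       [  0.        ,   0.        ,   1.        ]]), 'k1': -0.05293621819590331, 'tool_from_camera': array([[ 5.03527743e-04, -9.62507799e-01, -2.71253540e-01,
         7.34802113e-02],
       [ 9.99997951e-01,  1.01647127e-03, -1.75052023e-03,
         2.47848882e-04],
       [ 1.96061081e-03, -2.71252103e-01,  9.62506339e-01,
        -1.59006846e-01],
       [ 0.00000000e+00,  0.00000000e+00,  0.00000000e+00,
         1.00000000e+00]])}
```

View pics/s0.png

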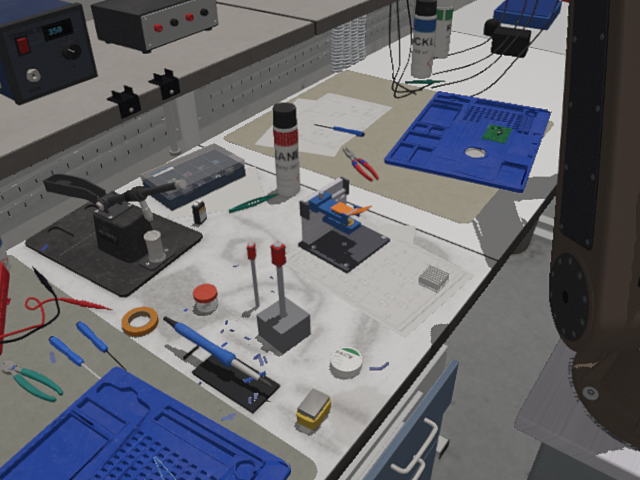

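View pics/t0.png

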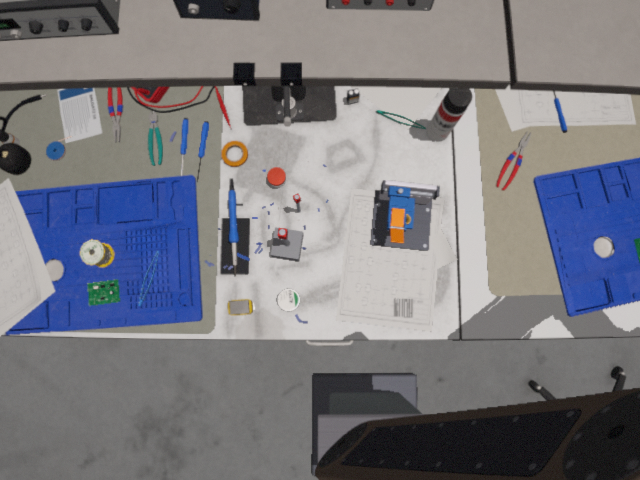

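Scene view: two red-headed pins. The large one is at (278,253) in the grey holder (285,325), and the small one is at (252,250). The red lid at (205,292) is the jar. The jig is at (345,225), with the orange cover at (350,210). In the top view, the large pin's head is at (281,233), the small one at (296,198), the jar at (276,177) and the orange cover at (398,225). I'll take the large pin in the grey block and check it with one close crop.

```bash
python3 - <<'E'
from h import *
s=cv2.imread('pics/s0.png');t=cv2.imread('pics/t0.png')
def c(im,x,y,w,h,f):return cv2.resize(im[y:y+h,x:x+w],None,fx=f,fy=f,interpolation=cv2.INTER_CUBIC)
a=np.hstack([c(t,255,180,60,90,4.4444),c(t,365,170,80,90,4.44444)[:400]]);
a=cv2.resize(a,(622,400)) if 0 else a
b=np.hstack([c(s,240,235,80,120,2.5),c(s,290,170,105,100,3)])if 0 else None
L=c(t,260,185,50,80,3.75);M=c(t,365,175,80,80,3.75);
P=c(s,240,235,80,120,2.5);Q=c(s,290,170,100,75,4)
W=np.zeros((600,700,3),np.uint8);W[:L.shape[0],:L.shape[1]]=L;W[:300,250:550]=M;W[300:600,:200]=P;W[300:600,250:650]=Q
cv2.imwrite('pics/crop1.png',W)
for n,im in(('scene',s),('top',t)):
    hsv=cv2.cvtColor(im,cv2.COLOR_BGR2HSV)
    for nm,m in(('red',((hsv[...,0]<6)|(hsv[...,0]>174))&(hsv[...,1]>140)&(hsv[...,2]>70)),('orange',(hsv[...,0]>=7)&(hsv[...,0]<20)&(hsv[...,1]>150)&(hsv[...,2]>120))):
        k,l,st,ce=cv2.connectedComponentsWithStats(m.astype(np.uint8))
        for i in range(1,k):
            if st[i,4]>15 and 180<ce[i,0]<460 and 150<ce[i,1]<350: 
                print(n,nm,st[i],ce[i].round(1), cv2.minAreaRect(np.argwhere(l==i)[:,::-1].astype(np.float32)))
E
```

```text
scene red [364 163  14  16  60] [370.5 169.7] ((370.91534423828125, 170.1166229248047), (19.839693069458008, 3.221830129623413), 47.290611267089844)
scene red [355 165  17  16  69] [362.6 172.2] ((363.2500305175781, 172.75001525878906), (21.21320343017578, 3.5355336666107178), 45.0)
scene red [247 244   9  15  87] [251.1 251.6] ((251.0742645263672, 251.24256896972656), (13.83101749420166, 7.2637715339660645), 84.2894058227539)
scene red [271 244  14   7  42] [277.4 247.4] ((277.57427978515625, 247.24256896972656), (5.572208404541016, 13.034988403320312), 84.2894058227539)
scene red [272 250  13  15 157] [278.2 256.9] ((278.0, 257.0), (14.0, 12.0), 90.0)
scene red [194 284  23  19 346] [204.8 293.2] ((205.0, 293.0), (18.0, 22.0), 90.0)
scene orange [331 203  22  10 138] [341.4 207.9] ((341.5, 207.5), (21.0, 9.0), -0.0)
scene orange [350 207  19   8  54] [359.6 210.3] ((358.9500427246094, 210.3499755859375), (3.7947328090667725, 19.28989028930664), 71.56504821777344)
top red [267 168  18  18 246] [275.9 176.1] ((275.5, 176.5), (17.0, 17.0), 90.0)
top red [278 229   9  10  35] [282.7 235. ] ((282.0, 233.5), (9.0, 8.0), 90.0)
top orange [222 141  26  25 275] [234.5 153.6] ((234.25001525878906, 153.75), (24.041629791259766, 24.748737335205078), 45.0)
top orange [391 208  13  19 207] [397.1 217.2] ((397.4356384277344, 217.1435546875), (12.43796443939209, 17.31364631652832), 5.710593223571777)
top orange [390 229  14  14 179] [396.6 235.4] ((396.5, 235.5), (13.0, 13.0), 90.0)
```

View pics/crop1.png

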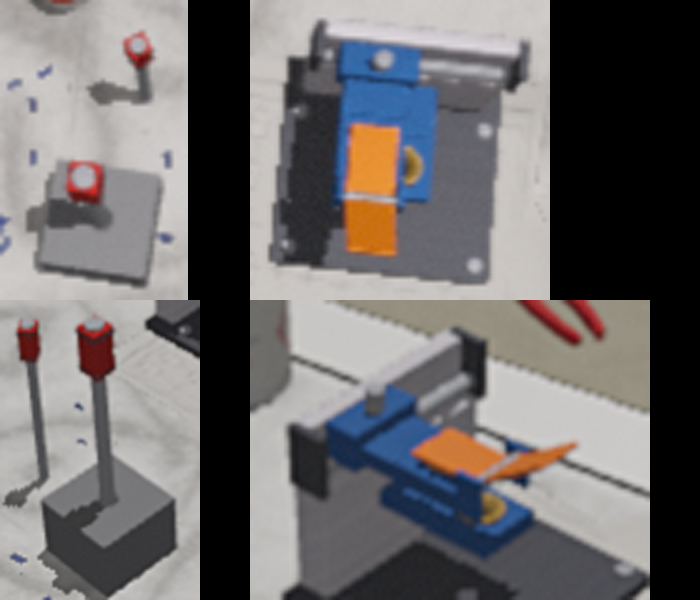

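Crop: the large pin stands in the grey block with its head at top-view (282,233). The small one stands free, so the choice is confirmed. The jig is turned a few degrees, the cover is shut, and its tab slopes up toward the robot. The brass of the lower bushing shows at top-view (408,219).

```bash
python3 - <<'E'
from h import *
T=lambda x,y:(260+x/3.75,185+y/3.75)
J=lambda x,y:(365+(x-250)/3.75,175+y/3.75)
print('head top',onz('top',T(86,180),.182)[:2],'scene-tri',tri(ray('top',T(86,180)),ray('scene',(277.6,246.5))))
h=[onz('top',T(*p),.045)[:2] for p in((55,160),(163,178),(148,285),(37,268))]
print('holder',np.mean(h,0),np.round(h,4)); d=h[1]-h[0];d2=h[2]-h[3]
print(np.degrees(np.arctan2(d[1],d[0])),np.degrees(np.arctan2(d2[1],d2[0])),np.linalg.norm(d),np.linalg.norm(d2))
a=onz('top',J(270,265),.010);b=onz('top',J(490,283),.010)
y=(a-b)[:2];print('base front',a,b,np.linalg.norm(y)); yaw=np.arctan2(-y[0],y[1]);print('yaw',np.degrees(yaw))
X=np.array([np.cos(yaw),np.sin(yaw)]);O=(a+b)[:2]/2+.055*X;print('jig origin',O)
Y=np.array([-X[1],X[0]])
W=lambda p:np.r_[O+p[0]*X+p[1]*Y,p[2]]
print('lower proj',proj('top',W((0,0,.058))),proj('scene',W((0,0,.058))))
for n,c in(('plate c',J(373,160)),('tab front edge c',J(371,253)),('hinge mid',J(372,197))):
    z={'plate c':.106,'tab front edge c':.126,'hinge mid':.103}[n]
    p=onz('top',c,z)[:2]-O;print(n,p@X,p@Y)
print('bystanders',onz('top',(275.9,176.1),.034),onz('top',(288,300),.018),onz('top',(240,307),.034),onz('top',(403,307),.02),'small pin',onz('top',T(138,48),.14))
E
```

```text
head top [0.51410607 0.22378084] scene-tri (array([0.5162284 , 0.22491239, 0.17530486]), np.float64(0.0023578298403049954))
holder [0.51305268 0.22445616] [[0.5488 0.2508]
 [0.5386 0.1895]
 [0.4777 0.1975]
 [0.4871 0.26  ]]
-99.42875230485825 -98.5792730827097 0.06211150686107045 0.06313860504279739
base front [0.51573321 0.04409515 0.01      ] [ 0.5053868  -0.08503709  0.01      ] 0.12954607100933527
yaw -4.580899204267123
jig origin [ 0.56538431 -0.02486364]
lower proj [[404.88046107 219.25812652]] [[348.15913916 220.15337505]]
plate c -0.008119262686223365 0.022244504718227837
tab front edge c -0.06199856774094238 0.023382412356716314
hinge mid -0.027781683058654996 0.021189452561888922
bystanders [0.66526107 0.25097884 0.034     ] [0.3969734  0.22231214 0.018     ] [0.3813116  0.32219377 0.034     ] [ 0.38209665 -0.023228    0.02      ] small pin [0.59104665 0.20050041 0.14      ]
```

```bash
cat >> h.py <<'E'
def Rd(psi,tilt=0,jy=0):
    "tool down at yaw psi (deg), then tilted by tilt deg about world horizontal axis at angle jy (deg)"
    ax=np.array([np.cos(np.radians(jy)),np.sin(np.radians(jy)),0])
    return R.from_rotvec(ax*np.radians(tilt))*R.from_euler('xyz',[180,0,psi],degrees=True)
def rows(targets,T=None):
    "targets: list of (pos,Rotation) -> rows from present pose"
    T=tool() if T is None else T;R0=R.from_matrix(T[:3,:3])
    for p,q in targets:
        s=R0.inv().apply(np.array(p)-T[:3,3]);r=(R0.inv()*q).as_rotvec();print([float(round(v,4)) for v in np.r_[s,r]])
def line(p1,q1,n):
    from scipy.spatial.transform import Slerp
    T=tool();p0=T[:3,3];S=Slerp([0,1],R.concatenate([R.from_matrix(T[:3,:3]),q1]))
    rows([(p0+(np.array(p1)-p0)*k/n,S(k/n)) for k in range(1,n+1)],T)
E
python3 - <<'E'
from h import *
line((.5135,.2243,.27),Rd(171),16)
E
```

```text
[-0.035, 0.0423, -0.0027, 0.0001, -0.0, 0.0352]
[-0.07, 0.0847, -0.0054, 0.0002, -0.0001, 0.0705]
[-0.1051, 0.127, -0.0081, 0.0003, -0.0001, 0.1057]
[-0.1401, 0.1694, -0.0108, 0.0004, -0.0001, 0.1409]
[-0.1751, 0.2117, -0.0135, 0.0004, -0.0002, 0.1762]
[-0.2101, 0.2541, -0.0163, 0.0005, -0.0002, 0.2114]
[-0.2451, 0.2964, -0.019, 0.0006, -0.0003, 0.2466]
[-0.2801, 0.3388, -0.0217, 0.0007, -0.0003, 0.2819]
[-0.3152, 0.3811, -0.0244, 0.0008, -0.0003, 0.3171]
[-0.3502, 0.4234, -0.0271, 0.0009, -0.0004, 0.3523]
[-0.3852, 0.4658, -0.0298, 0.001, -0.0004, 0.3876]
[-0.4202, 0.5081, -0.0325, 0.0011, -0.0004, 0.4228]
[-0.4552, 0.5505, -0.0352, 0.0012, -0.0005, 0.4581]
[-0.4903, 0.5928, -0.0379, 0.0012, -0.0005, 0.4933]
[-0.5253, 0.6352, -0.0406, 0.0013, -0.0005, 0.5285]
[-0.5603, 0.6775, -0.0434, 0.0014, -0.0006, 0.5638]
```

carry_out:
  rows:
    - [-0.035,0.042,-0.01,0,0,0.035]
    - [-0.07,0.085,-0.02,0,0,0.07]
    - [-0.105,0.127,-0.03,0,0,0.105]
    - [-0.14,0.169,-0.035,0,0,0.141]
    - [-0.175,0.212,-0.04,0,0,0.176]
    - [-0.21,0.254,-0.043,0,0,0.211]
    - [-0.245,0.296,-0.043,0,0,0.247]
    - [-0.28,0.339,-0.043,0,0,0.282]
  grip: 1

```text
clock: 1.1
tool_pos: [0.3901, -0.1961, 0.2696]
orientation: [180.0, 0.0, -172.9]
force: [0.4, 0.2, 0.5]
opening: 0.0876
gripper_force: 0.0
```

```bash
python3 - <<'E'
from h import *
line((.5135,.2243,.27),Rd(171),8)
E
```

```text
[-0.0218, 0.0502, -0.0, 0.0, 0.0, 0.0351]
[-0.0436, 0.1005, -0.0001, 0.0, 0.0001, 0.0701]
[-0.0653, 0.1507, -0.0001, 0.0001, 0.0001, 0.1052]
[-0.0871, 0.201, -0.0002, 0.0001, 0.0001, 0.1402]
[-0.1089, 0.2512, -0.0002, 0.0001, 0.0002, 0.1753]
[-0.1307, 0.3015, -0.0003, 0.0001, 0.0002, 0.2104]
[-0.1525, 0.3517, -0.0003, 0.0001, 0.0003, 0.2454]
[-0.1742, 0.402, -0.0003, 0.0002, 0.0003, 0.2805]
```

carry_out:
  rows:
    - [-0.022,0.05,0,0,0,0.035]
    - [-0.044,0.1,0,0,0,0.07]
    - [-0.065,0.151,0,0,0,0.105]
    - [-0.087,0.201,0,0,0,0.14]
    - [-0.109,0.251,0,0,0,0.175]
    - [-0.131,0.301,0,0,0,0.21]
    - [-0.154,0.352,0,0,0,0.245]
    - [-0.174,0.402,0,0,0,0.28]

```text
clock: 2.1
tool_pos: [0.5128, 0.2246, 0.2693]
orientation: [-180.0, -0.0, 171.1]
force: [0.4, -0.4, 1.1]
opening: 0.0879
gripper_force: 0.0
```

```bash
python3 - <<'E'
from h import *
T=tool();im=snap('wrist','w1.png');print(T[:3,3])
print('proj guess head top/bottom, holder', proj('wrist',[(.5135,.2243,.182),(.5135,.2243,.148),(.513,.2243,.045)],T))
hsv=cv2.cvtColor(im,cv2.COLOR_RGB2HSV)
m=((hsv[...,0]<8)|(hsv[...,0]>172))&(hsv[...,1]>120)&(hsv[...,2]>60)
k,l,st,ce=cv2.connectedComponentsWithStats(m.astype(np.uint8))
for i in range(1,k):
    if st[i,4]>40: print(st[i],ce[i].round(1),cv2.minAreaRect(np.argwhere(l==i)[:,::-1].astype(np.float32)))
E
```

```text
[0.51276919 0.22461252 0.26925562]
proj guess head top/bottom, holder [[322.24584935 251.53685546]
 [322.30105453 238.55859188]
 [322.33530914 212.09810123]]
[316 242  21   9  73] [326.2 244.6] ((326.0, 246.0), (8.0, 20.0), 90.0)
[306 311   9  10  42] [309.8 314.8] ((309.35394287109375, 314.96630859375), (4.981989860534668, 11.023979187011719), 57.9946174621582)
[356 319  22   5  92] [366.5 321.3] ((366.5, 321.0), (4.0, 21.0), 90.0)
```

View pics/w1.png

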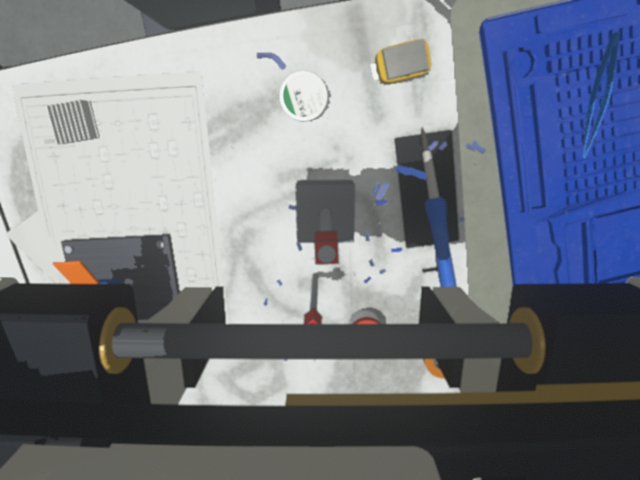

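Wrist view: the pin's head top is at (327,254), square to the image, so the yaw is right. The holder is at (326,211). The tin is at (303,95), the transformer at (404,60), the small pin at (312,318) and the jar at (367,320).

```bash
python3 - <<'E'
from h import *
im=cv2.imread('pics/w1.png');T=tool()
hsv=cv2.cvtColor(im,cv2.COLOR_BGR2HSV)
c=hsv[225:275,305:350];rd=((c[...,0]<12)|(c[...,0]>168))&(c[...,1]>100)
ys,xs=np.nonzero(rd);print('red bbox',xs.min()+305,xs.max()+305,ys.min()+225,ys.max()+225)
for r in range(234,268,3):
    q=np.nonzero(rd[r-225])[0]; print(r,(q.min()+305,q.max()+305,len(q)) if len(q) else None)
for uv in((326.5,254),(326.5,255)):print(onz('wrist',uv,.182,T))
print('holder top',[onz('wrist',p,.045,T)[:2].round(4) for p in((297,181),(354,181),(353.5,241),(297,241))])
E
```

```text
red bbox 316 336 232 262
234 (np.int64(316), np.int64(335), 20)
237 (np.int64(316), np.int64(336), 21)
240 None
243 (np.int64(316), np.int64(336), 21)
246 (np.int64(316), np.int64(336), 10)
249 (np.int64(316), np.int64(336), 4)
252 (np.int64(316), np.int64(336), 2)
255 (np.int64(316), np.int64(336), 2)
258 (np.int64(316), np.int64(336), 4)
261 (np.int64(317), np.int64(336), 7)
264 None
267 None
[0.51715139 0.23170519 0.182     ]
[0.5178448  0.23159858 0.182     ]
holder top [array([0.4798, 0.2092]), array([0.4886, 0.2651]), array([0.5496, 0.2563]), array([0.5406, 0.1986])]
```

```bash
python3 - <<'E'
from h import *
T0=tool();im=snap('wrist','w2.png');T=tool();print(T0[:3,3],T[:3,3],R.from_matrix(T[:3,:3]).as_euler('xyz',degrees=True))
hsv=cv2.cvtColor(im,cv2.COLOR_RGB2HSV)
c=hsv[200:300,290:370];rd=((c[...,0]<12)|(c[...,0]>168))&(c[...,1]>100)
ys,xs=np.nonzero(rd[:75]);print(xs.min()+290,xs.max()+290,ys.min()+200,ys.max()+200)
u=(xs.min()+xs.max())/2+290;v=ys.max()+200-9
print(onz('wrist',(u,v),.182,T0))
print(proj('top',onz('wrist',(u,v),.182,T0)))
E
```

```text
[0.51449933 0.22939263 0.26836022] [0.51335718 0.22673663 0.2680523 ] [-1.79936084e+02 -6.20262061e-02  1.71217440e+02]
308 329 231 261
[0.51493714 0.2266305  0.182     ]
[[281.3973831  232.55224098]]
```

```bash
python3 - <<'E'
from h import *
for k in range(4):
    T0=tool();im=snap('wrist','w3.png')
    hsv=cv2.cvtColor(im,cv2.COLOR_RGB2HSV)
    c=hsv[200:300,290:370];rd=((c[...,0]<12)|(c[...,0]>168))&(c[...,1]>100)
    ys,xs=np.nonzero(rd[:75]);u=(xs.min()+xs.max())/2+290;v=ys.max()+200-9
    print(T0[:3,3],u,v,onz('wrist',(u,v),.182,T0))
E
```

```text
[0.51335718 0.22673663 0.2680523 ] 323.0 254 [0.51542907 0.22665988 0.182     ]
[0.51264126 0.2247557  0.2681759 ] 326.0 254 [0.51500497 0.22661839 0.182     ]
[0.51231176 0.22343622 0.26848163] 328.0 254 [0.5149811  0.22662217 0.182     ]
[0.51226092 0.22262223 0.26891151] 329.5 254 [0.51526611 0.22681599 0.182     ]
```

```bash
cat >> h.py <<'E'
import os
def cmd():return np.load('cmd.npy')
def did(row):
    T=cmd();D=np.eye(4);D[:3,:3]=R.from_rotvec(row[3:]).as_matrix();D[:3,3]=row[:3];np.save('cmd.npy',T@D)
def cline(p1,q1,n,T=None):
    from scipy.spatial.transform import Slerp
    T=cmd() if T is None else T;p0=T[:3,3];S=Slerp([0,1],R.concatenate([R.from_matrix(T[:3,:3]),q1]))
    rows([(p0+(np.array(p1)-p0)*k/n,S(k/n)) for k in range(1,n+1)],T)
E
python3 - <<'E'
from h import *
T=np.eye(4);T[:3,:3]=R.from_euler('xyz',[180,0,-156.692],degrees=True).as_matrix();T[:3,3]=[.267,-.62,.227];np.save('cmd.npy',T)
did([-0.28, 0.339, -0.043, 0, 0, 0.282]);did([-0.174, 0.402, 0, 0, 0, 0.28])
print(cmd()[:3,3],R.from_matrix(cmd()[:3,:3]).as_euler('xyz',degrees=True));print(tool()[:3,3],telemetry.get_obs()['clock'])
cline((.5148,.2260,.149),Rd(171),6)
E
```

```text
[0.51262282 0.22265576 0.27      ] [180.           0.         171.10777191]
[0.51230657 0.22211709 0.26928408] 2.4
[-0.0003, 0.0006, 0.0202, -0.0, -0.0, 0.0003]
[-0.0005, 0.0012, 0.0403, -0.0, -0.0, 0.0006]
[-0.0008, 0.0018, 0.0605, -0.0, -0.0, 0.0009]
[-0.0011, 0.0024, 0.0807, -0.0, -0.0, 0.0013]
[-0.0014, 0.003, 0.1008, -0.0, -0.0, 0.0016]
[-0.0016, 0.0036, 0.121, -0.0, -0.0, 0.0019]
```

carry_out:
  rows:
    - [-0.001,0.0015,0.018,0,0,0]
    - [-0.0016,0.003,0.043,0,0,0]
    - [-0.0016,0.0036,0.07,0,0,0]
    - [-0.0016,0.0036,0.095,0,0,0]
    - [-0.0016,0.0036,0.113,0,0,0]
    - [-0.0016,0.0036,0.121,0,0,0]
    - [-0.0016,0.0036,0.121,0,0,0]
    - [-0.0016,0.0036,0.121,0,0,0]

```text
clock: 3.4
tool_pos: [0.5153, 0.2261, 0.1496]
orientation: [179.9, 0.1, 171.1]
force: [-0.3, 0.1, -0.2]
opening: 0.0874
gripper_force: 0.0
```

carry_out:
  rows:
    - [0,0,0,0,0,0]
    - [0,0,0,0,0,0]
    - [0,0,0,0,0,0]
    - [0,0,0,0,0,0]
    - [0,0,0,0,0,0]
    - [0,0,0,0,0,0]
    - [0,0,0,0,0,0]
    - [0,0,0,0,0,0]
  grip: -1

```text
clock: 4.4
tool_pos: [0.5148, 0.2261, 0.1486]
orientation: [180.0, -0.0, 171.1]
force: [-0.0, -0.5, 0.3]
opening: 0.0154
gripper_force: 30.0
```

```bash
python3 - <<'E'
from h import *
did([-0.0016, 0.0036, 0.121, 0, 0, 0])
o=telemetry.get_obs();print(cmd()[:3,3],o['tool_pos'],o['orientation'],o['force'],o['moment'],o['opening'],o['gripper_force'],o['clock'])
E
```

```text
[0.51476006 0.22596517 0.149     ] [0.51480256 0.22608736 0.14855733] [ 1.79998166e+02 -1.18911732e-03  1.71109197e+02] [-0.02858645 -0.5085296   0.33981542] [-0.01326016  0.09043582 -0.05504658] 0.015402581632112104 29.99093770980835 4.4
```

```bash
python3 - <<'E'
from h import *
yaw=np.radians(-4.58);X=np.array([np.cos(yaw),np.sin(yaw)]);Y=np.array([-X[1],X[0]]);O=np.array([.5654,-.0249])
p=O-.054*X+.022*Y;print(p)
T=cmd();T[2,3]+=.15
cline((p[0]-.03,p[1],.299),Rd(175.4),7,T)
E
```

```text
[0.51332915 0.0013417 ]
[-0.0005, -0.0324, -0.0, -0.0, -0.0, -0.0107]
[-0.001, -0.0648, -0.0, -0.0, -0.0, -0.0214]
[-0.0016, -0.0972, -0.0, -0.0, -0.0, -0.0321]
[-0.0021, -0.1296, 0.0, -0.0, -0.0, -0.0428]
[-0.0026, -0.162, 0.0, -0.0, -0.0, -0.0535]
[-0.0031, -0.1944, 0.0, -0.0, -0.0, -0.0642]
[-0.0037, -0.2268, 0.0, -0.0, -0.0, -0.0749]
```

carry_out:
  rows:
    - [0,0,-0.015,0,0,0]
    - [0,0,-0.04,0,0,0]
    - [0,0,-0.065,0,0,0]
    - [0,0,-0.095,0,0,0]
    - [0,0,-0.12,0,0,0]
    - [0,0,-0.14,0,0,0]
    - [0,0,-0.15,0,0,0]
    - [0,0,-0.15,0,0,0]

```text
clock: 5.4
tool_pos: [0.5149, 0.2261, 0.2993]
orientation: [179.9, 0.0, 171.1]
force: [0.2, -0.2, -0.4]
opening: 0.0158
gripper_force: 30.0
```

carry_out:
  rows:
    - [0,-0.02,0,0,0,-0.01]
    - [-0.001,-0.06,0,0,0,-0.02]
    - [-0.0015,-0.11,0,0,0,-0.035]
    - [-0.002,-0.16,0,0,0,-0.05]
    - [-0.003,-0.2,0,0,0,-0.065]
    - [-0.0037,-0.2268,0,0,0,-0.075]
    - [-0.0037,-0.2268,0,0,0,-0.075]
    - [-0.0037,-0.2268,0,0,0,-0.075]

```text
clock: 6.4
tool_pos: [0.483, 0.001, 0.2981]
orientation: [-180.0, -0.0, 175.4]
force: [0.7, 0.1, -1.1]
opening: 0.0156
gripper_force: 30.0
```

```bash
python3 - <<'E'
from h import *
did([0,0,-.15,0,0,0]);did([-0.0037, -0.2268, 0, 0, 0, -0.075])
for k in range(3): T=tool();w=snap('wrist','w4.png');print(T[:3,3])
s=snap('scene','s4.png');t=snap('top','t4.png');print(tool()[:3,3],cmd()[:3,3])
tip=cmd()[:3,3]+[0,0,-.141];print([proj(n,tip,T) for n in('wrist','scene','top')])
W=np.zeros((600,800,3),np.uint8)
a=cv2.resize(w[100:400,150:470,::-1],None,fx=1.25,fy=1.25);W[:375,:400]=a
b=cv2.resize(s[140:260,290:410,::-1],None,fx=3.3,fy=3.3,interpolation=cv2.INTER_CUBIC);W[:396,402:798]=b
c=cv2.resize(t[170:260,360:450,::-1],(200,200),interpolation=cv2.INTER_CUBIC);W[400:600,402:602]=c
cv2.imwrite('pics/crop2.png',W)
E
```

```text
[0.48295528 0.00100309 0.29810821]
[0.48313743 0.00141863 0.29815072]
[0.48326797 0.00169028 0.29820963]
[0.48342826 0.00191774 0.29835592] [0.48335767 0.00131918 0.299     ]
[array([[322.07531055, 231.82391332]]), array([[380.47180973, 194.8944002 ]]), array([[401.25701002, 251.4951607 ]])]
```

View pics/w4.png

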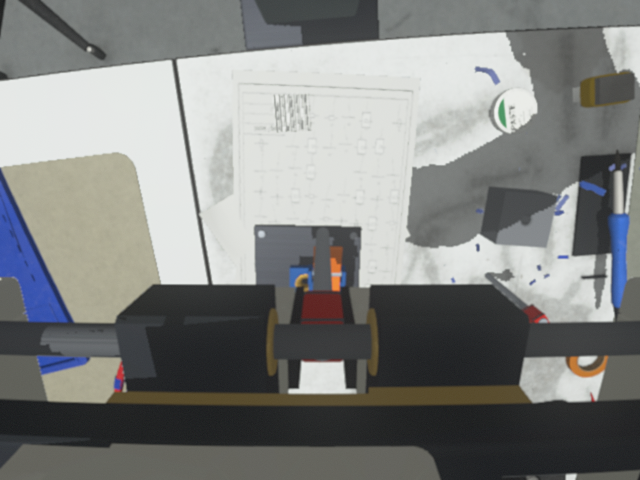

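View pics/crop2.png

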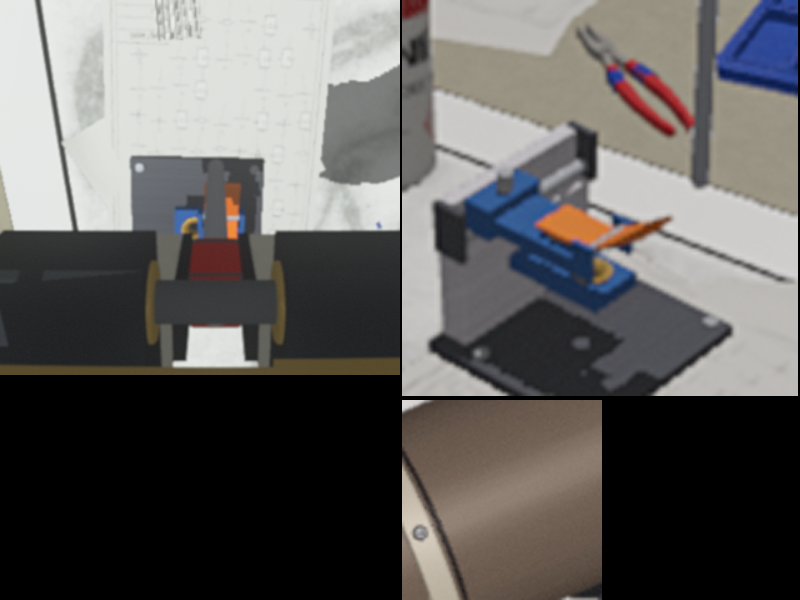

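Wrist view: the pin's tip is at (320,232), as predicted. The base plate's front edge runs from (254,227) to (361,226), and the tab is right of the tip at about (337,250). Scene crop: the tip is at (380,196) against a prediction of (380.5,195), with the tab to its lower left.

```bash
python3 - <<'E'
from h import *
w=cv2.imread('pics/w4.png');s=cv2.imread('pics/s4.png');T=cmd();T[:3,3]=[.4833,.0017,.2982]
g=cv2.cvtColor(w,cv2.COLOR_BGR2GRAY)
# base plate front edge/side edges by thresholds
for c in(268,280,295,345,352):print('col',c,[r for r in range(215,240) if g[r,c]<120][:1])
for r in(234,240,250,262):
    q=[c for c in range(240,375) if g[r,c]<120];print('row',r,q[0],q[-1])
h=cv2.cvtColor(w,cv2.COLOR_BGR2HSV);m=(h[...,0]>=5)&(h[...,0]<20)&(h[...,1]>150)
for r in range(242,286,4):
    q=np.nonzero(m[r,300:370])[0]+300;print(r,q.min() if len(q) else 0,q.max() if len(q) else 0,len(q))
h=cv2.cvtColor(s,cv2.COLOR_BGR2HSV);m=(h[...,0]>=5)&(h[...,0]<20)&(h[...,1]>150)
ys,xs=np.nonzero(m[180:240,310:390]);xs+=310;ys+=180
for x in range(xs.min(),xs.max()+1,3):print((x,ys[xs==x].min(),ys[xs==x].max()),end=' ')
O=np.array([.5654,-.0249]);yaw=np.radians(-4.58);X=np.array([np.cos(yaw),np.sin(yaw)]);Y=np.array([-X[1],X[0]])
W=lambda p:np.r_[O+p[0]*X+p[1]*Y,p[2]]
L=lambda P:((P[:2]-O)@X,(P[:2]-O)@Y)
print('\nfront corners z.01',L(onz('wrist',(254,226.5),.01,T)),L(onz('wrist',(361,226),.01,T)))
c,sn=np.cos(np.radians(34)),np.sin(np.radians(34))
pts=[W((-.030-.040*c,.022+e,.103+.04*sn)) for e in(-.013,.013)]
print('tab tip corners pred wrist',proj('wrist',pts,T),'scene',proj('scene',pts),'pad',proj('scene',W((-.054,.022,.121))))
E
```

```text
col 268 [225]
col 280 [225]
col 295 [226]
col 345 [227]
col 352 [227]
row 234 255 360
row 240 256 359
row 250 256 358
row 262 256 358
242 0 0 0
246 0 0 0
250 0 0 0
254 332 333 2
258 331 339 9
262 331 339 9
266 331 340 10
270 331 339 9
274 0 0 0
278 332 339 8
282 332 338 7
(331, np.int64(208), np.int64(208)) (334, np.int64(206), np.int64(210)) (337, np.int64(204), np.int64(212)) (340, np.int64(203), np.int64(212)) (343, np.int64(204), np.int64(211)) (346, np.int64(206), np.int64(212)) (349, np.int64(207), np.int64(223)) (352, np.int64(209), np.int64(214)) (355, np.int64(211), np.int64(213)) (358, np.int64(209), np.int64(212)) (361, np.int64(208), np.int64(211)) (364, np.int64(208), np.int64(210)) (367, np.int64(207), np.int64(208)) 
front corners z.01 (np.float64(-0.05383040725203871), np.float64(-0.06220491614556322)) (np.float64(-0.054501652089715684), np.float64(0.06599347463400365))
tab tip corners pred wrist [[310.32670869 245.37087598]
 [339.20777352 245.39136781]] scene [[373.66864437 204.09623035]
 [364.4340638  210.59058033]] pad [[364.79175401 207.51650584]]
```

```bash
cat >> h.py <<'E'
O=np.array([.5658,-.0239]);yaw=-5.0
X=np.array([np.cos(np.radians(yaw)),np.sin(np.radians(yaw))]);Y=np.array([-X[1],X[0]])
def W(p):return np.r_[O+p[0]*X+p[1]*Y,p[2]]
def tip2tcp(p,tilt=0,psi=175.4,L=.141):
    q=Rd(psi,tilt,90+yaw);return W(p)-L*q.as_matrix()[:,2],q
E
python3 - <<'E'
from h import *
for f,cs,n in(('t0',None,'top'),('w4',None,'wrist')):
    im=cv2.imread(f'pics/{f}.png',0).astype(float);T=cmd();T[:3,3]=[.4833,.0017,.2982]
    cols=list(range(380,425,2)) if n=='top' else list(range(262,312,2))+list(range(335,356,2))
    lo,hi=(236,258) if n=='top' else (218,236)
    P=[]
    for c in cols:
        r=lo+np.argmax(np.abs(np.diff(im[lo:hi,c])))+.5+0;P.append(onz(n,(c,r),.01,T)[:2])
    P=np.array(P);
    for _ in range(3):
        a=np.polyfit(P[:,1],P[:,0],1);e=P[:,0]-np.polyval(a,P[:,1]);P=P[np.abs(e)<max(.0015,1.5*e.std())]
    print(n,len(P),'yaw',np.degrees(np.arctan(-a[0])),'x of front edge at O: ', (np.array([np.polyval(a,O[1]),O[1]])-O)@X)
rows([tip2tcp((-.056,.021,.150)),tip2tcp((-.056,.021,.128))],cmd())
E
```

```text
top 23 yaw -6.033043346475002 x of front edge at O:  -0.05522184893071433
wrist 36 yaw -5.999312399970558 x of front edge at O:  -0.055690774874396935
[-0.0283, 0.0029, 0.008, -0.0, -0.0, 0.0001]
[-0.0283, 0.0029, 0.03, -0.0, -0.0, 0.0001]
```

```bash
sed -i 's/^O=np.array.*/O=np.array([.5654,-.0239]);yaw=-6.0/; s/psi=175.4/psi=174/' h.py
python3 - <<'E'
from h import *
Oo=np.array([.56538,-.02486]);y=np.radians(-4.58);Xo=np.array([np.cos(y),np.sin(y)]);Yo=np.array([-Xo[1],Xo[0]])
for a,b in((-.062,.0234),(-.0278,.0212),(-.0081,.0222)):
    d=Oo+a*Xo+b*Yo-O;print(d@X,d@Y)
rows([tip2tcp((-.056,.0215,.150)),tip2tcp((-.056,.0215,.128))],cmd())
E
```

```text
-0.06248038157666672 0.020899551706326843
-0.028236365877443742 0.019547742255490413
-0.008567196877142188 0.02103562358059009
[-0.0283, 0.0043, 0.008, -0.0, -0.0, 0.0245]
[-0.0283, 0.0043, 0.03, -0.0, -0.0, 0.0245]
```

carry_out:
  rows:
    - [-0.01,0.001,0.002,0,0,0.01]
    - [-0.02,0.0025,0.005,0,0,0.02]
    - [-0.0283,0.0033,0.008,0,0,0.0245]
    - [-0.0283,0.0033,0.014,0,0,0.0245]
    - [-0.0283,0.0033,0.02,0,0,0.0245]
    - [-0.0283,0.0033,0.02,0,0,0.0245]
    - [-0.0283,0.0033,0.02,0,0,0.0245]
    - [-0.0283,0.0033,0.02,0,0,0.0245]

```text
clock: 7.65
tool_pos: [0.5119, 0.0025, 0.2789]
orientation: [180.0, 0.0, 174.0]
force: [0.2, 1.0, -0.5]
opening: 0.0158
gripper_force: 30.0
```

```bash
python3 - <<'E'
from h import *
did([-0.0283, 0.0033, 0.02, 0, 0, 0.0245])
o=telemetry.get_obs();print(o['tool_pos'],cmd()[:3,3],o['force'],o['moment'])
s=snap('scene','s5.png');tip=cmd()[:3,3]-[0,0,.141]
print(proj('scene',[tip,W((-.054,.0205,.121)),W((-.054,.0335,.121)),W((-.054,.0075,.121))]))
cv2.imwrite('pics/crop3.png',cv2.resize(s[160:250,310:410,::-1],None,fx=6,fy=6,interpolation=cv2.INTER_CUBIC))
H=W((0,0,0))
S=[(.128,0),(.120,0),(.112,0),(.104,0),(.098,-4),(.092,-9),(.087,-14),(.083,-19),(.080,-22),(.079,-22)]
rows([tip2tcp((-.056,.0205,z),t) for z,t in S],cmd())
E
```

```text
[0.51192031 0.00246592 0.27890675] [0.51183108 0.00234139 0.279     ] [ 0.24781109  0.95276843 -0.50090756] [-0.01434026 -0.01327247 -0.00040368]
[[365.47859274 199.8069827 ]
 [364.29360691 207.62984988]
 [359.48800792 210.81342955]
 [369.02570472 204.49494541]]
[-0.0, 0.0, 0.01, -0.0, -0.0, 0.0]
[-0.0, 0.0, 0.018, -0.0, -0.0, 0.0]
[-0.0, 0.0, 0.026, -0.0, -0.0, 0.0]
[-0.0, 0.0, 0.034, -0.0, -0.0, 0.0]
[0.0098, 0.0, 0.0403, 0.0, -0.0698, 0.0]
[0.022, 0.0, 0.0477, 0.0, -0.1571, 0.0]
[0.0341, 0.0, 0.0552, 0.0, -0.2443, 0.0]
[0.0459, 0.0, 0.0627, 0.0, -0.3316, 0.0]
[0.0528, 0.0, 0.0683, 0.0, -0.384, 0.0]
[0.0528, 0.0, 0.0693, 0.0, -0.384, 0.0]
```

View pics/crop3.png

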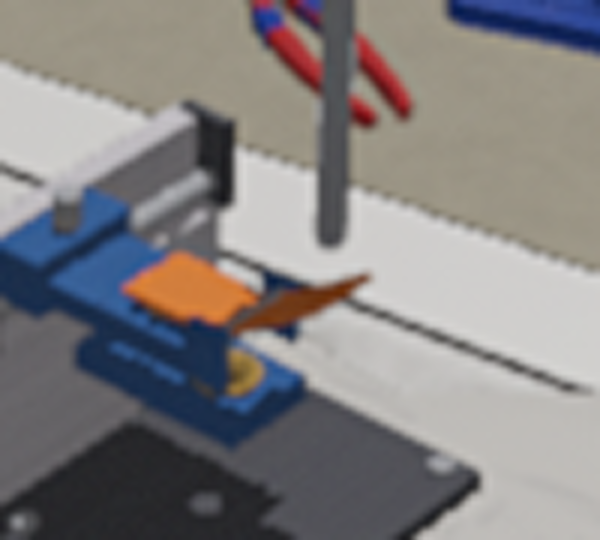

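Crop: the tip hangs at crop (332,245), over the tab's middle. The tab's far front corner is at (370,278), about 2 px off the prediction, so I'll press 2.5 mm nearer the hinge.

carry_out:
  rows:
    - [-0.0025,0,0.004,0,0,0]
    - [-0.0025,0,0.009,0,0,0]
    - [-0.0025,0,0.014,0,0,0]
    - [-0.0025,0,0.019,0,0,0]
    - [-0.0025,0,0.024,0,0,0]
    - [-0.0025,0,0.027,0,0,0]

```text
clock: 8.45
tool_pos: [0.5144, 0.0022, 0.2515]
orientation: [180.0, 0.0, 174.0]
force: [-1.1, 0.5, 4.5]
opening: 0.0159
gripper_force: 30.0
```

```bash
python3 - <<'E'
from h import *
did([-0.0025, 0, 0.027, 0, 0, 0])
o=telemetry.get_obs();print(o['tool_pos'],cmd()[:3,3],o['force'],o['moment'],o['opening'])
S=[(.107,0),(.103,-2),(.099,-5),(.095,-8),(.091,-12),(.087,-16),(.084,-19),(.081,-21)]
rows([tip2tcp((-.0535,.0205,z),t) for z,t in S],cmd())
E
```

```text
[0.51436043 0.00215381 0.251524  ] [0.51431739 0.00208012 0.252     ] [-1.10816151  0.49537977  4.48576062] [ 0.09373899  0.43578308 -0.05528691] 0.015908727973891253
[-0.0, 0.0, 0.004, -0.0, -0.0, 0.0]
[0.0049, 0.0, 0.0081, 0.0, -0.0349, 0.0]
[0.0123, 0.0, 0.0125, 0.0, -0.0873, 0.0]
[0.0196, 0.0, 0.0174, 0.0, -0.1396, 0.0]
[0.0293, 0.0, 0.0231, 0.0, -0.2094, 0.0]
[0.0388, 0.0, 0.0295, 0.0, -0.2793, 0.0]
[0.0459, 0.0, 0.0347, 0.0, -0.3316, 0.0]
[0.0505, 0.0, 0.0394, 0.0, -0.3665, 0.0]
```

Contact is made at 4.5 N upward and the tab is moving. Next I continue the arc with tilt.

carry_out:
  rows:
    - [0,0,0.004,0,0,0]
    - [0.005,0,0.008,0,-0.035,0]
    - [0.0123,0,0.0125,0,-0.087,0]
    - [0.0196,0,0.0174,0,-0.14,0]
    - [0.0293,0,0.0231,0,-0.209,0]
    - [0.0388,0,0.0295,0,-0.279,0]
    - [0.0459,0,0.0347,0,-0.332,0]
    - [0.0505,0,0.0394,0,-0.3665,0]

```text
clock: 9.45
tool_pos: [0.4633, 0.0075, 0.2118]
orientation: [180.0, 21.1, 174.0]
force: [-2.3, -0.3, 6.7]
opening: 0.0154
gripper_force: 30.0
```

```bash
python3 - <<'E'
from h import *
did([0.0505, 0, 0.0394, 0, -0.3665, 0])
o=telemetry.get_obs();print(o['tool_pos'],cmd()[:3,3],o['force'],o['moment'],o['opening'],o['clock'])
s=snap('scene','s6.png')
tip=cmd()[:3,3]+cmd()[:3,2]*.141
pc,q=lambda a:None,0
def cov(th):
    c,s_=np.cos(th),np.sin(th);rot=lambda x,z:(-.030+x*c-z*s_*-1*-1, z*c+x*s_+.103)
    return [W((rot(x,z)[0],.0205+e,rot(x,z)[1])) for x,z in((.041,.0),) for e in(-.013,.013)]
print('tip',proj('scene',tip));
for th in(1.0,1.2,1.4):print(th,proj('scene',cov(th)).round(1).tolist())
cv2.imwrite('pics/crop4.png',cv2.resize(s[160:250,310:410,::-1],None,fx=6,fy=6,interpolation=cv2.INTER_CUBIC))
E
```

```text
[0.46329197 0.00749448 0.21175406] [0.46409392 0.00735775 0.2126    ] [-2.28531441 -0.27881442  6.71091056] [-0.39120351  1.39827288 -0.18632554] 0.015417270987222136 9.45
tip [[363.45451688 226.31961832]]
1.0 [[348.9, 187.2], [339.3, 193.1]]
1.2 [[352.1, 186.8], [342.4, 192.8]]
1.4 [[355.6, 187.3], [345.9, 193.4]]
```

View pics/crop4.png

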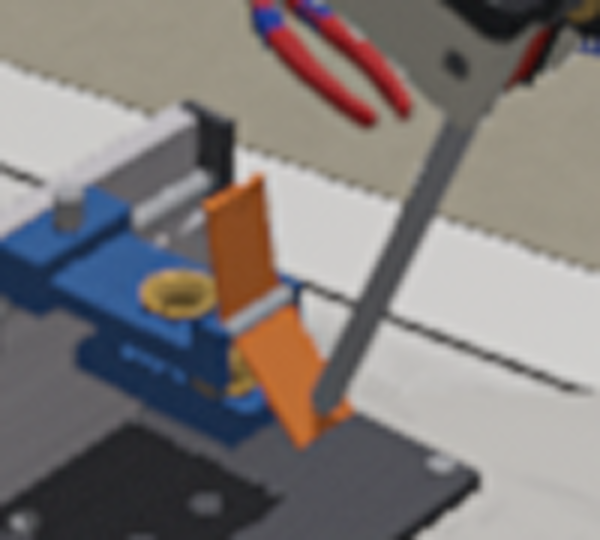

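Crop: the cover stands up with its top corners at (263,175) and (206,202), which is about 1.3–1.4 rad. The upper bushing's mouth is exposed at (180,293). The tip at (325,405) is toward the tab's −y edge, so the carriage lies a bit more to +y. I'll measure the bushing mouth directly and back off along the pin.

carry_out:
  rows:
    - [0,0,-0.01,0,0,0]
    - [0,0,-0.03,0,0,0]
    - [0,0,-0.055,0,0,0]
    - [0,0,-0.08,0,0,0]
    - [0,0,-0.08,0,0,0]
    - [0,0,-0.08,0,0,0]

```text
clock: 10.25
tool_pos: [0.4356, 0.0106, 0.2866]
orientation: [180.0, 20.9, 174.0]
force: [0.9, -0.7, -1.4]
opening: 0.0155
gripper_force: 30.0
```

```bash
python3 - <<'E'
from h import *
did([0,0,-.08,0,0,0])
s=snap('scene','s7.png');t=snap('top','t7.png')
o=telemetry.get_obs();print(o['tool_pos'],cmd()[:3,3],o['force'],o['moment'],o['opening'],o['clock'])
h=cv2.cvtColor(s,cv2.COLOR_RGB2HSV);
m=(h[...,0]>=12)&(h[...,0]<28)&(h[...,1]>90);m[:,:325]=0;m[:,349:]=0;m[:200]=0;m[219:]=0
cnt=max(cv2.findContours(m.astype(np.uint8),0,2)[0],key=cv2.contourArea);print(cv2.boundingRect(cnt),cv2.contourArea(cnt))
e=cv2.fitEllipse(cnt);print(e)
for z in(.098,):
    P=onz('scene',e[0],z);d=P[:2]-O;print(P,d@X,d@Y)
# predicted mouth diameter 18..22 in px
print(proj('scene',[W((0,.0205,.098)),W((0,.0255,.098)),W((0.009,.0205,.098)),W((0,.0295,.098))]))
a=cv2.resize(s[180:230,310:380,::-1],None,fx=8,fy=8,interpolation=cv2.INTER_CUBIC)
cv2.imwrite('pics/crop5.png',np.hstack([a]))
tip=cmd()[:3,3]+cmd()[:3,2]*.141;print('tip',tip,proj('scene',tip),proj('top',tip))
E
```

```text
[0.43546509 0.0102739  0.28601905] [0.4355829  0.01035377 0.28728698] [ 0.0328888   0.11586594 -1.04062554] [ 0.1084639   1.32502774 -0.01568816] 0.015811917186626983 10.35
(334, 200, 15, 13) 77.0
((340.9071350097656, 205.69985961914062), (13.939656257629395, 15.590581893920898), 24.604747772216797)
[ 0.56995235 -0.00762454  0.098     ] 0.002826168170095207 0.01666214902543938
[[340.68914239 207.16689963]
 [338.85775552 208.3351272 ]
 [336.93934227 205.33437694]
 [337.38522591 209.27447256]]
tip [0.48583358 0.00507328 0.15565118] [[377.95274964 196.61158009]] [[399.05885838 250.3605308 ]]
```

View pics/crop5.png

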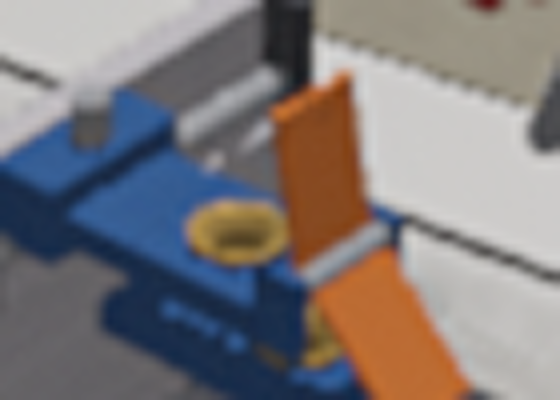

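Crop: the brass mouth ellipse spans about x 186–292 and y 200–266, so its centre is at scene px (340,209). The cover is open and clear of it. Next, a check in the top view.

```bash
python3 - <<'E'
from h import *
t=cv2.imread('pics/t7.png')
P=onz('scene',(340,209.1),.098);d=P[:2]-O;print('scene',d@X,d@Y)
print('pred top',proj('top',[W((0,.0205,.098)),W((0,.026,.098)),W((0,0,.058))]))
h=cv2.cvtColor(t,cv2.COLOR_BGR2HSV)
m=(h[...,0]>=12)&(h[...,0]<28)&(h[...,1]>90)&(h[...,2]>60);ys,xs=np.nonzero(m[195:240,380:430]);print(list(zip(xs+380,ys+195))[:80])
cv2.imwrite('pics/crop6.png',cv2.resize(t[180:255,365:445],None,fx=7,fy=7,interpolation=cv2.INTER_CUBIC))
E
```

```text
scene -0.003152056431559868 0.025990138191639103
pred top [[397.80200213 214.36022521]
 [395.12420951 214.07068313]
 [404.42772661 219.24879017]]
[(np.int64(395), np.int64(209)), (np.int64(396), np.int64(209)), (np.int64(397), np.int64(209)), (np.int64(398), np.int64(209)), (np.int64(399), np.int64(209)), (np.int64(400), np.int64(209)), (np.int64(394), np.int64(210)), (np.int64(395), np.int64(210)), (np.int64(396), np.int64(210)), (np.int64(397), np.int64(210)), (np.int64(398), np.int64(210)), (np.int64(399), np.int64(210)), (np.int64(400), np.int64(210)), (np.int64(401), np.int64(210)), (np.int64(393), np.int64(211)), (np.int64(394), np.int64(211)), (np.int64(395), np.int64(211)), (np.int64(396), np.int64(211)), (np.int64(397), np.int64(211)), (np.int64(398), np.int64(211)), (np.int64(399), np.int64(211)), (np.int64(400), np.int64(211)), (np.int64(401), np.int64(211)), (np.int64(393), np.int64(212)), (np.int64(394), np.int64(212)), (np.int64(395), np.int64(212)), (np.int64(396), np.int64(212)), (np.int64(397), np.int64(212)), (np.int64(398), np.int64(212)), (np.int64(399), np.int64(
[... 906 characters left out ...]
.int64(407), np.int64(216)), (np.int64(408), np.int64(216)), (np.int64(394), np.int64(217)), (np.int64(395), np.int64(217)), (np.int64(396), np.int64(217)), (np.int64(397), np.int64(217)), (np.int64(398), np.int64(217)), (np.int64(399), np.int64(217)), (np.int64(400), np.int64(217)), (np.int64(401), np.int64(217)), (np.int64(407), np.int64(217)), (np.int64(408), np.int64(217)), (np.int64(409), np.int64(217)), (np.int64(394), np.int64(218)), (np.int64(395), np.int64(218)), (np.int64(396), np.int64(218)), (np.int64(397), np.int64(218)), (np.int64(398), np.int64(218)), (np.int64(399), np.int64(218)), (np.int64(400), np.int64(218)), (np.int64(407), np.int64(218)), (np.int64(408), np.int64(218))]
```

View pics/crop6.png

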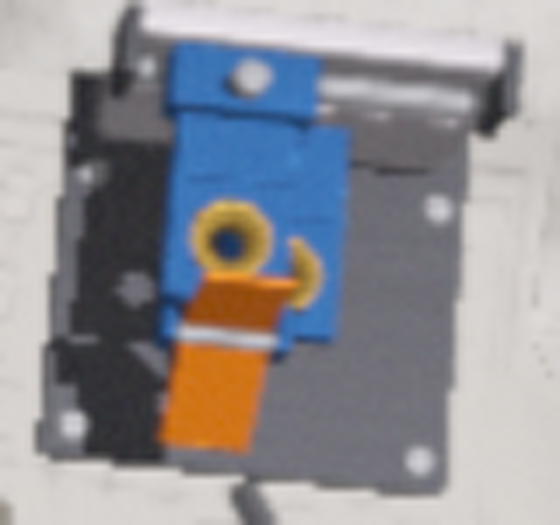

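Top crop: the upper mouth centre is at (231,239), i.e. px (397.8,213.9), giving jig (+0.001, 0.021). The scene gives (−0.003, 0.026), and the tab contact offset points to y≈0.0235. I'll use the mean (−0.001, 0.0235) and check the pin against the mouth at equal height.

```bash
python3 - <<'E'
from h import *
rows([tip2tcp((-.07,.0235,.172),-10),tip2tcp((-.05,.0235,.180),0),tip2tcp((-.001,.0235,.180)),tip2tcp((-.001,.0235,.112))],cmd())
E
```

```text
[-0.0441, 0.003, -0.0083, 0.0, 0.192, 0.0]
[-0.0893, 0.003, -0.0018, 0.0, 0.3665, 0.0]
[-0.135, 0.003, 0.0157, 0.0, 0.3665, 0.0]
[-0.1107, 0.003, 0.0792, 0.0, 0.3665, 0.0]
```

carry_out:
  rows:
    - [-0.022,0.0015,-0.011,0,0.096,0]
    - [-0.0441,0.003,-0.0083,0,0.192,0]
    - [-0.067,0.003,-0.005,0,0.28,0]
    - [-0.0893,0.003,-0.0018,0,0.3665,0]
    - [-0.112,0.003,0.007,0,0.3665,0]
    - [-0.135,0.003,0.0157,0,0.3665,0]
    - [-0.135,0.003,0.0157,0,0.3665,0]
    - [-0.135,0.003,0.0157,0,0.3665,0]

```text
clock: 11.35
tool_pos: [0.5665, -0.0005, 0.3195]
orientation: [-180.0, -0.1, 174.0]
force: [-0.1, -0.4, -1.5]
opening: 0.0154
gripper_force: 30.0
```

```bash
python3 - <<'E'
from h import *
did([-0.135, 0.003, 0.0157, 0, 0.3665, 0])
o=telemetry.get_obs();print(o['tool_pos'],o['orientation'],cmd()[:3,3],o['force'],o['moment'],o['clock'])
rows([tip2tcp((-.001,.0235,.112))],cmd())
E
```

```text
[ 5.66521720e-01 -5.25538546e-04  3.19474595e-01] [-1.79963098e+02 -1.14911448e-01  1.73975549e+02] [ 5.66835845e-01 -4.22155908e-04  3.21006923e-01] [-0.14028069 -0.40880692 -1.45096319] [-0.0172018  -0.04726355 -0.03117264] 11.35
[-0.0, 0.0, 0.068, -0.0, -0.0, 0.0]
```

carry_out:
  rows:
    - [0,0,0.01,0,0,0]
    - [0,0,0.028,0,0,0]
    - [0,0,0.046,0,0,0]
    - [0,0,0.06,0,0,0]
    - [0,0,0.068,0,0,0]
    - [0,0,0.068,0,0,0]
    - [0,0,0.068,0,0,0]

```text
clock: 12.22
tool_pos: [0.5672, -0.0003, 0.2532]
orientation: [180.0, 0.1, 174.0]
force: [-0.1, -0.5, -0.9]
opening: 0.0157
gripper_force: 30.0
```

```bash
python3 - <<'E'
from h import *
did([0,0,.068,0,0,0])
o=telemetry.get_obs();print(o['tool_pos'],o['orientation'],cmd()[:3,3],o['force'],o['moment'],o['clock'])
T=tool();s=snap('scene','s8.png');w=snap('wrist','w8.png')
tip=cmd()[:3,3]+cmd()[:3,2]*.141;print('tip',tip,proj('scene',tip),proj('scene',tip-[0,0,.014]),'mouth obs 340,209.1')
a=cv2.resize(s[180:230,310:370,::-1],None,fx=10,fy=10,interpolation=cv2.INTER_CUBIC)
cv2.imwrite('pics/crop7.png',a)
E
```

```text
[ 5.67234958e-01 -2.87513691e-04  2.53198144e-01] [1.79987960e+02 5.63525811e-02 1.74007955e+02] [ 5.66835845e-01 -4.22155908e-04  2.53006923e-01] [-0.06732684 -0.46820429 -0.8691237 ] [-0.01795875 -0.00959774  0.0324222 ] 12.225
tip [ 5.66835845e-01 -4.22155908e-04  1.12006923e-01] [[340.04265123 201.55977594]] [[340.02168812 208.07444979]] mouth obs 340,209.1
```

View pics/crop7.png

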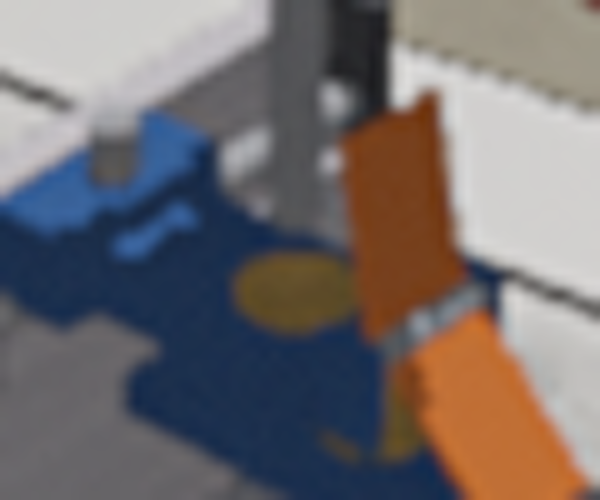

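Crop: the pin is centred at x≈301, above the mouth ellipse centred at (297,292). The tip projected to mouth height is within about 1 px of it. I'll shift 1 mm toward −x and lower gently.

carry_out:
  rows:
    - [0.001,0.0005,0.005,0,0,0]
    - [0.001,0.0005,0.01,0,0,0]
    - [0.001,0.0005,0.015,0,0,0]
    - [0.001,0.0005,0.02,0,0,0]
    - [0.001,0.0005,0.022,0,0,0]
    - [0.001,0.0005,0.022,0,0,0]

```text
clock: 13.08
tool_pos: [0.5663, 0.0002, 0.2306]
orientation: [-180.0, 0.0, 174.0]
force: [1.4, -1.0, -0.9]
opening: 0.0159
gripper_force: 30.0
```

```bash
python3 - <<'E'
from h import *
did([0.001,.0005,.022,0,0,0])
o=telemetry.get_obs();print(o['tool_pos'],o['orientation'],cmd()[:3,3],o['force'],o['moment'],o['clock'])
E
```

```text
[5.66296472e-01 1.72793053e-04 2.30640255e-01] [-1.79993878e+02  3.51063321e-02  1.74002327e+02] [5.65893574e-01 1.79613624e-04 2.31006923e-01] [ 1.37422824 -0.98123595 -0.93131655] [-0.741145   -0.91541961  0.00777055] 13.075
```

The tip is inside the flare, with a light push toward +x and −y. I'll correct by about 1 mm and continue.

carry_out:
  rows:
    - [-0.0012,-0.0005,0,0,0,0]
    - [-0.0012,-0.001,0.004,0,0,0]
    - [-0.0012,-0.001,0.009,0,0,0]
    - [-0.0012,-0.001,0.014,0,0,0]
    - [-0.0012,-0.001,0.015,0,0,0]
    - [-0.0012,-0.001,0.015,0,0,0]

```text
clock: 13.82
tool_pos: [0.5669, -0.0009, 0.2154]
orientation: [-180.0, -0.0, 174.0]
force: [0.8, -1.0, -1.6]
opening: 0.0159
gripper_force: 30.0
```

```bash
python3 - <<'E'
from h import *
did([-.0012,-.001,.015,0,0,0])
o=telemetry.get_obs();print(o['tool_pos'],o['orientation'],cmd()[:3,3],o['force'],o['moment'],o['clock'])
d=cmd()[:2,3]-O;print(d@X,d@Y)
E
```

```text
[ 0.56693283 -0.00085412  0.2153624 ] [-1.79993867e+02 -2.45859089e-02  1.73998782e+02] [ 0.5669825  -0.00094032  0.21600692] [ 0.82906709 -1.0475726  -1.6132148 ] [-0.24127166 -0.28911399  0.02761615] 13.825
-0.0008261133123278101 0.022999320876559023
```

The pin is in the bore, about 23 mm below the mouth, and the forces are small. Now I slide the arm to y≈0.

carry_out:
  rows:
    - [-0.0005,-0.002,0,0,0,0]
    - [-0.0005,-0.006,0,0,0,0]
    - [-0.0005,-0.01,0,0,0,0]
    - [-0.0005,-0.014,0,0,0,0]
    - [-0.0005,-0.018,0,0,0,0]
    - [-0.0005,-0.021,0,0,0,0]
    - [-0.0005,-0.0222,0,0,0,0]
    - [-0.0005,-0.0222,0,0,0,0]

```text
clock: 14.82
tool_pos: [0.5652, -0.0232, 0.2156]
orientation: [-180.0, 0.0, 174.0]
force: [1.3, 0.1, -1.5]
opening: 0.0156
gripper_force: 30.0
```

```bash
python3 - <<'E'
from h import *
did([-.0005,-.0222,0,0,0,0])
o=telemetry.get_obs();print(o['tool_pos'],o['orientation'],cmd()[:3,3],o['force'],o['moment'],o['clock'])
E
```

```text
[ 0.56521998 -0.02318573  0.21558456] [-1.79987026e+02  1.16643975e-03  1.73992491e+02] [ 0.56515969 -0.02307101  0.21600692] [ 1.34743822  0.0750574  -1.45990995] [ 0.12223571 -0.40910317 -0.00373656] 14.825
```

carry_out:
  rows:
    - [0,0,0.005,0,0,0]
    - [0,0,0.01,0,0,0]
    - [0,0,0.015,0,0,0]
    - [0,0,0.02,0,0,0]
    - [0,0,0.023,0,0,0]
    - [0,0,0.023,0,0,0]

```text
clock: 15.58
tool_pos: [0.5651, -0.023, 0.1922]
orientation: [-180.0, -0.0, 174.0]
force: [0.3, 0.6, -0.9]
opening: 0.0156
gripper_force: 30.0
```

```bash
python3 - <<'E'
from h import *
did([0,0,.023,0,0,0])
o=telemetry.get_obs();print(o['tool_pos'],o['orientation'],cmd()[:3,3],o['force'],o['moment'],o['clock'])
E
```

```text
[ 0.56514205 -0.02295285  0.19223886] [-1.79995937e+02 -2.16691021e-02  1.73999609e+02] [ 0.56515969 -0.02307101  0.19300692] [ 0.2647394   0.60922191 -0.87481933] [ 0.26611892 -0.35565541  0.00811856] 15.575
```

The tip is 6 mm into the lower mouth without resistance, so I continue.

carry_out:
  rows:
    - [-0.0005,0,0.003,0,0,0]
    - [-0.0005,0,0.006,0,0,0]
    - [-0.0005,0,0.009,0,0,0]
    - [-0.0005,0,0.01,0,0,0]

```text
clock: 16.08
tool_pos: [0.5656, -0.0231, 0.1823]
orientation: [-180.0, -0.0, 174.0]
force: [-0.0, 0.4, -1.2]
opening: 0.0161
gripper_force: 30.0
```

```bash
python3 - <<'E'
from h import *
did([-.0005,0,.01,0,0,0])
o=telemetry.get_obs();print(o['tool_pos'],o['orientation'],cmd()[:3,3],o['force'],o['moment'],o['clock'])
E
```

```text
[ 0.56555873 -0.02310614  0.18227004] [-1.79989988e+02 -2.37314620e-02  1.73996587e+02] [ 0.56565695 -0.02312326  0.18300692] [-0.00535236  0.35535104 -1.22534476] [-0.01502767 -0.0567085   0.02095731] 16.075
```

carry_out:
  rows:
    - [0,0,0.004,0,0,0]
    - [0,0,0.008,0,0,0]
    - [0,0,0.012,0,0,0]
    - [0,0,0.015,0,0,0]
    - [0,0,0.015,0,0,0]
    - [0,0,0.015,0,0,0]
    - [0,0,0.015,0,0,0]
    - [0,0,0.015,0,0,0]

```text
clock: 17.08
tool_pos: [0.5658, -0.023, 0.1677]
orientation: [180.0, 0.0, 174.0]
force: [0.4, 0.1, -0.9]
opening: 0.0159
gripper_force: 30.0
```

```bash
python3 - <<'E'
from h import *
did([0,0,.015,0,0,0])
o=telemetry.get_obs();print(o['tool_pos'],o['orientation'],o['force'],o['moment'],o['gripper_force'],o['clock'])
s=snap('scene','s9.png')
print(proj('scene',W((0,.0008,.0265)))," lower underside",proj('scene',W((0,.0008,.042))))
cv2.imwrite('pics/crop8.png',cv2.resize(s[170:250,300:400,::-1],None,fx=7,fy=7,interpolation=cv2.INTER_CUBIC))
E
```

```text
[ 0.56576256 -0.0230113   0.16768384] [1.79995505e+02 1.06010150e-02 1.74000306e+02] [ 0.39650644  0.06730935 -0.85511476] [-0.00520647 -0.00547757 -0.02071127] 29.99609738588333 17.075
[[347.40370087 234.18073202]]  lower underside [[347.48952615 227.54593655]]
```

View pics/crop8.png

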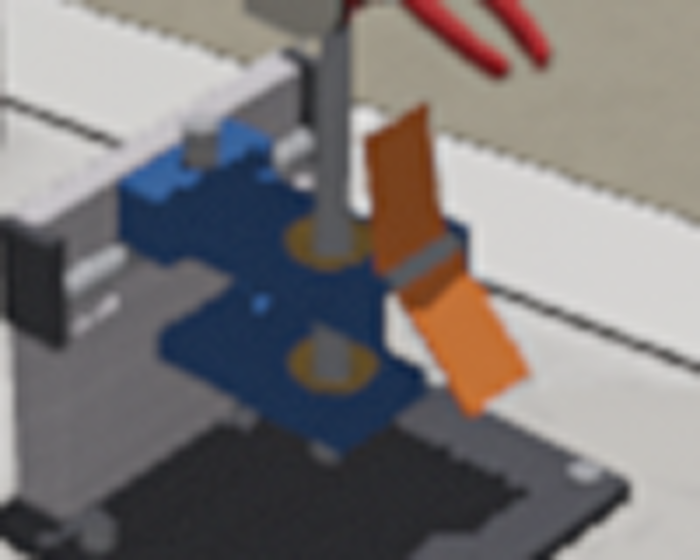

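Crop: the pin is upright through the upper bushing (328,240) and the lower one (332,362). Its tip shows below the lower arm at (325,452), off the plate. The cover is open and clear of the gripper, so I'm handing in.

```bash
python3 -c "
from plant import workorder;print(workorder.close_job())"
```

```text
the job is handed in; nothing more can be done
None
```

The job is handed in at about 17 s on the robot clock: the cover is pressed open, and the pin is held still and upright through both bushings with its tip about 27 mm above the bench; no verdict came back.

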